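Slide the display case door aside and weigh the pasta tub

ROBOT

A 6-joint arm with a two-finger parallel gripper is mounted at the origin on the work surface. World frame = base frame: x ahead of the robot, y to its left, z up, the work surface at z = 0. Lengths are in m, angles in rad, forces in N, time in s.
With the tool pointing down it reaches from about 0.25 to 0.775 m from the base axis. Payload 8.9 kg.
Tool frame: the origin (TCP) lies at the very end of the fingers, on their centre line; the grasp point (between the pads) lies 19 mm behind it; z points along the fingers, y is the line along which they close (so a half turn about z gives the same grasp; the last joint's range is limited). The gripper opens to 85 mm and grips with 20 to 120 N. Pads are 22 mm wide; open, the fingers measure 114 mm over their backs; the gripper's body (76 mm by 85 mm) begins 54 mm behind the grasp point. The pads swing forward as they close: fully open they stand 13 mm farther back than shut.
Start: joints at [-1.402, 0.291, -0.153, 1.127, 0, 1.431], TCP at [0.159, -0.5, 0.231] pointing down, gripper open.
Joint ranges: [-2.52, 2.52], [-0.91, 1.74], [-1.3, 1.37], [-1.96, 2.02], [-1.52, 1.47], [-3.14, 3.14]. Speed limits (rad/s): [2.22, 2.22, 2.79, 3.14, 3.14, 3.14].

INTERFACE

Orientations are given as a unit quaternion [x, y, z, w].
In Python, from plant import arm gives the robot as it stands.
- The arm moves only by the tool step_arm, never from a script. Its argument "increments" is one flat list of numbers, 7 for each row, row after row: the shift along the world's x, y, z as a fraction of full scale, then the turn, a rotation vector about the world's x, y, z as a fraction of full scale, then the opening, from 0 (shut) to 1 (fully open). A call has 1 to 8 rows; each row shifts and turns the commanded pose from where the row before left it; what a row does not reach is not made up. Full scale, the value 1, is 5 cm for a shift and 8 degrees for a turn. A row lasts 1/8 s, in which the tool goes at most 62.5 mm and 10.7 degrees, less where a joint would pass 70% of its speed; a pose out of reach is approached as far as the arm can. A call with a number of a shift or a turn outside -1 to 1 is refused whole. A call with a gripper value outside its range is refused whole. The fingers move at their own pace and stop on an object; "squeeze" is the grip in N (left out, the last holds). Time passes only in rows, so rows that do not move let the fingers close. It gives the time, the measured TCP pose, the force, the opening and the grip force at its end, in the units of the state.
- arm.get_obs(): the state, without advancing time (a new reading comes with each control period).
- arm.get_image(name): name is "scene" or "top"; returns the picture (384x512x3 uint8, blue, green, red); there is no depth.
- arm.camera_model(name): a dict with "vfov" (degrees; the focal length in pixels is half the picture's height over the tangent of half this angle, whatever the lens; pixels are square), "cx", "cy" (the principal point, pixels), "position" and "attitude" of the camera in the world. Camera axes: x right, y down, z forward; pixel columns grow to the right and rows downward; lengths in m; the calibration is good to about 2 mm. A picture is of the moment at which its call begins. camera_model takes no time and is no camera call.
- arm.sign_off(): hands the job in; it is judged then, once.
Trained networks look in the newest picture that a camera, given by its name, has taken for a name from the list of things; names that differ only in an ending like _2 or _b are one class to them, and where a whole thing is asked for, a point or a joint stands for the part that bears it (a point fixed in the world has none). Each returns a list of dicts, best first, with "conf" (0 to 1); they miss things now and then, are a little off and sometimes report something else, mostly with a low value. They report only what shows in the picture. A call takes as long as a camera call.
- arm.cut_out(camera, label): "pixels" (384x512 bool, what is visible of it) and "location" ([row, column] as shares, 0 to 1, of the picture: columns of its width, rows of its height, amid what is visible of it).
- arm.tip_of(camera, label): "location" ([row, column] as shares, 0 to 1, of the picture: columns of its width, rows of its height: a listed point, or the origin of a listed thing).
The state is a dict: "clock": time; "joint_pos": joint angles; "joint_velocities": joint speeds; "joint_efforts": joint torques, N m; "ee_pos": TCP position; "eef_rot": TCP orientation; "contact_force": force on the tool from outside, world axes, zero at the start; "torque": the same for the moment, N m; "width": opening from 0.0 (shut) to 1.0 (fully open); "gripper_force": force on a finger pad.
Only numpy, scipy, OpenCV 4.12 (cv2) and the standard library are available. Lean on these libraries where they do the work, as an engineer would, in place of code of your own. Each camera call takes 0.05 s, during which the arm holds its last target. There are 200 camera calls.

TASK

A customer wants the oblong tub of pasta that lies in the display case. Slide the door above it aside, past the other door, lift the tub out and set it down gently, upright, in the middle of the scale's steel plate. Do not drop it, and leave the round tin in the case where it stands; the door may stay open.

Things in the scene. Friction and masses are not known exactly. Their poses are not given: they have to be found in the camera images.
- case: Wooden display case fixed on the table, 220 (x) x 460 (y) mm. Origin: centre of its underside; x points away from the robot, y along its length to the robot's left; turned up to 0.12 rad. Two bypass doors lie on its top and slide along y on two levels: the left (y > 0) runs above the right (y < 0). Nothing stands above them or beyond their outer ends. Tub in one half, tin in the other, either way.
- case_floor (a point): Centre of the case's inner floor, 12 mm above the table. Inside: 200 mm clear in x, y from -218 to +218 mm; a divider 8 mm thick, 30 mm high, stands at y = 0. Front and back boards, 10 mm thick, rise to 120 mm above the table. Axes as the case.
- left_door (a joint): Upper door, over the left (+y) half: clear panel in a wooden frame, 196 (x) x 224 (y) x 6 mm, underside 110 mm above the table. Value in m: 0 shut (edges at case y = -4 and +220 mm), grows as it slides to the case's -y, over the right door, up to 0.19. Starts 0 to 0.015. About 1.5 N moves it; it stays where it is left.
- right_door (a joint): Lower door, over the right half: the same, underside 82 mm above the table. Value in m: 0 shut (edges at case y = +4 and -220 mm), grows as it slides to +y, under the left door, up to 0.19. Its bar passes under the left door; fingers do not: pushing on the bar's outer side they meet the left door's edge at about 0.18 less the left door's value. Starts 0 to 0.015; about 1.5 N.
- left_door_pull (a point): Centre of the top of the left door's wooden pull bar: 120 mm long (case x), 14 mm thick (case y), standing 18 mm above the panel; 134 mm above the table, at case y = +185 mm when shut, 35 mm from the door's outer edge. Push it sideways from its outer (+y) side, or pinch it. Axes as the case.
- right_door_pull (a point): Centre of the top of the right door's pull bar, the same bar: 106 mm above the table, at y = -185 mm of the case when shut. Push it sideways from its outer (-y) side. Axes as the case.
- tub: Oblong closed tub, clear walls, flat white lid: 60 (x) x 100 (y) x 60 mm high, straight sides, 0.25 to 0.5 kg, loose. Origin: centre of its underside. It stands on the case floor (lid 72 mm above the table), long axis along the case within 0.15 rad, centre about 140 mm left or right of the case's middle. The door must be about 0.15 m open to clear it.
- tin: Round tin, 66 mm across, 60 mm high, in the other half of the case; stays there. Origin: centre of its underside.
- scale: Shop scale fixed on the table at the robot's left: white body 200 (x) x 190 (y) mm with a black display on the side towards the robot, steel plate on top. Origin: centre of its underside.
- scale_plate (a point): Centre of the top of the scale's steel plate, 60 mm above the table; the plate is flat and rigid, 170 (x) x 180 (y) mm, z up.

How it is judged:
By the outcome, as a careful person would: the job done as asked, in the order asked, and still so for the second after the job is handed in, with the robot touching nothing.
It also fails if it takes over 64 s, if anything falls off the work surface, if the arm or the gripper's body presses on something with over 40 N, if the wrist force passes 120 N, or if a joint passes its speed limit or range.

## Working session

There is one attempt and no reset: what is moved stays moved. The work goes in short steps, Python scripts to look and compute and a tool call to move; the robot and the scene stay as the last step left them, time stands still between calls to the robot, and variables do not carry over. Pictures are saved under pics/ and viewed, at most 10 in all, crops included, and the job is handed in when it is done.

Besides the shell and the picture viewer there is one more tool, called after "Call:" by a JSON object that holds its "op" and its "data". step_arm: Moves the arm, as the interface text tells. Its arguments: {"type":"object","properties":{"increments":{"type":"array","items":{"type":"number","minimum":-1,"maximum":1}},"squeeze":{"type":"number"}},"required":["increments"]}

```bash
mkdir -p pics
cat > h.py <<'E'
import numpy as np, cv2
from scipy.spatial.transform import Rotation as R
from plant import arm
def ray(cam,loc):
    m=arm.camera_model(cam); f=192/np.tan(np.radians(m['vfov'])/2)
    d=np.array([(loc[1]*512-m['cx'])/f,(loc[0]*384-m['cy'])/f,1])
    a=np.array(m['attitude']); r=R.from_quat(a) if a.size==4 else R.from_matrix(a)
    return np.array(m['position']),r.apply(d)
def at(cam,loc,z):
    p,d=ray(cam,loc); return p+d*(z-p[2])/d[2]
E
python3 - <<'E'
from h import *
for c in ('scene','top'):
    print(arm.camera_model(c)); cv2.imwrite(f'pics/{c}.png',arm.get_image(c))
Z=dict(left_door_pull=.134,right_door_pull=.106,case_floor=.012,scale_plate=.06,tub=.012,tin=.012,case=0)
for n,z in Z.items():
  for c in ('top','scene'):
    for r in arm.tip_of(c,n)[:2]: print(n,c,round(r['conf'],2),np.round(r['location'],3),np.round(at(c,r['location'],z),3))
print(arm.get_obs())
E
```

```text
{'vfov': 49.37485651865801, 'cx': 246.21607021952312, 'cy': 194.5337473318243, 'position': array([ 1.01889119, -0.0425787 ,  0.785415  ]), 'attitude': array([ 0.72315079,  0.61443066, -0.2065476 , -0.23846591])}
{'vfov': 57.9533218864714, 'cx': 251.70084854219954, 'cy': 189.33057234301836, 'position': array([0.40195125, 0.02999523, 0.96863503]), 'attitude': array([ 0.70662505, -0.70323607,  0.04564925, -0.06368841])}
left_door_pull top 0.79 [0.448 0.489] [0.575 0.055 0.134]
left_door_pull scene 0.64 [0.552 0.512] [0.583 0.055 0.134]
right_door_pull top 0.78 [0.459 0.772] [ 0.571 -0.307  0.106]
right_door_pull scene 0.82 [0.638 0.128] [ 0.577 -0.317  0.106]
scale_plate top 0.88 [0.48  0.251] [0.557 0.384 0.06 ]
scale_plate scene 0.72 [0.535 0.804] [0.568 0.381 0.06 ]
tin top 0.72 [0.467 0.615] [ 0.58  -0.121  0.012]
case top 0.97 [0.473 0.614] [ 0.576 -0.122  0.   ]
case scene 0.69 [0.669 0.348] [ 0.577 -0.122  0.   ]
{'clock': 0.8, 'joint_pos': array([-1.40230646e+00,  2.90676075e-01, -1.53371007e-01,  1.12669598e+00,
        2.89779285e-05,  1.43150411e+00]), 'joint_velocities': array([ 0.00176141,  0.00017401, -0.00124268,  0.00104262, -0.0020621 ,
       -0.00093011]), 'joint_efforts': array([-1.82612230e-04, -5.36975276e+01,  3.31631255e+01,  1.48524050e-03,
       -2.20132160e-04,  1.42938600e-06]), 'ee_pos': array([ 0.15906634, -0.5003431 ,  0.23132838]), 'eef_rot': array([9.88182124e-01, 1.53284342e-01, 1.48761891e-05, 2.64167392e-05]), 'contact_force': array([ 0.22709592,  0.42318713, -0.63954843]), 'torque': array([-0.0384201 , -0.02043742, -0.00467664]), 'gripper_force': 0.0, 'width': 1.001236774305186}
```

View pics/top.png

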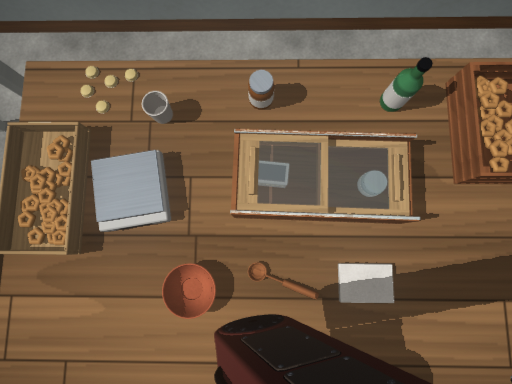

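View pics/scene.png

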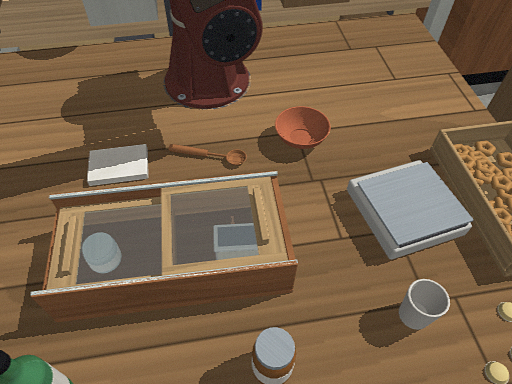

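The top picture shows the tub (about px 272,174) under the left, upper door, whose bar is at px 253,172. The tin is in the right half at px 372,183 and the scale plate at px 130,188. The two cameras agree to about 1 cm. The case is turned about -0.014 rad. I'll push the left bar towards -y with the fingers closed.

Call:
{"op": "step_arm", "data": {"increments": [0.6,0.85,0,0,0,0.64,0,0.6,0.85,0,0,0,0.64,0,0.6,0.85,0,0,0,0.64,0,0.6,0.85,0,0,0,0.64,0,0.6,0.85,0,0,0,0.64,0,0.6,0.85,0,0,0,0.64,0,0.6,0.85,0,0,0,0.64,0]}}

```text
clock: 1.68
ee_pos: [0.3699, -0.2015, 0.2315]
eef_rot: [0.892, 0.451, 0.0, 0.0]
contact_force: [0.6, 0.1, 0.1]
width: 0.0
gripper_force: 0.0
```

Call:
{"op": "step_arm", "data": {"increments": [0.6,0.85,0,0,0,0.64,0,0.6,0.85,0,0,0,0.64,0,0.6,0.85,0,0,0,0.64,0,0.6,0.85,0,0,0,0.64,0,0.6,0.85,0,0,0,0.64,0,0.6,0.85,-0.2,0,0,0.64,0,0.6,0.85,-0.2,0,0,0.64,0,0,0,0,0,0,0,0]}}

```text
clock: 2.68
ee_pos: [0.5798, 0.0974, 0.2098]
eef_rot: [0.71, 0.704, -0.0, -0.001]
contact_force: [-0.2, -0.8, 0.6]
width: 0.003
gripper_force: 0.0
```

Call:
{"op": "step_arm", "data": {"increments": [0,0,-0.6,0,0,0,0,0,0,-0.6,0,0,0,0,0,0,-0.5,0,0,0,0,0,-0.2,0,0,0,0,0,0,-0.2,0,0,0,0,0,0,-0.2,0,0,0,0,0]}}

```text
clock: 3.42
ee_pos: [0.5797, 0.0638, 0.1277]
eef_rot: [0.712, 0.703, 0.001, 0.0]
contact_force: [-1.2, 2.5, 2.0]
width: -0.001
gripper_force: 1.0
```

Call:
{"op": "step_arm", "data": {"increments": [0,-0.4,0,0,0,0,0,0,-0.4,0,0,0,0,0,0,-0.4,0,0,0,0,0,0,-0.4,0,0,0,0,0]}}

```text
clock: 3.92
ee_pos: [0.5788, -0.0169, 0.1263]
eef_rot: [0.711, 0.703, -0.0, -0.0]
contact_force: [-1.3, 1.9, 2.0]
width: 0.003
gripper_force: 1.2
```

Call:
{"op": "step_arm", "data": {"increments": [0,-0.4,0,0,0,0,0,0,-0.4,0,0,0,0,0,0,-0.4,0,0,0,0,0,0,-0.3,0,0,0,0,0,0,-0.14,0,0,0,0,0,0,0,0,0,0,0,0]}}

```text
clock: 4.68
ee_pos: [0.5794, -0.098, 0.1264]
eef_rot: [0.712, 0.703, -0.0, 0.0]
contact_force: [0.3, 0.1, -0.3]
width: -0.003
gripper_force: 0.0
```

Call:
{"op": "step_arm", "data": {"increments": [0,0.4,0,0,0,0,0,0,0,0.8,0,0,0,0,-0.8,0,0.8,0,0,0,0,-1,0,0.5,0,0,0,0,-1,0,0,0,0,0,0]}}

```text
clock: 5.3
ee_pos: [0.439, -0.0763, 0.2331]
eef_rot: [0.711, 0.703, 0.001, 0.002]
contact_force: [0.4, 0.5, 0.9]
width: 0.001
gripper_force: 0.0
```

Run:
```python
from h import *
cv2.imwrite('pics/t2.png',cv2.resize(arm.get_image('top')[100:250,60:440],None,fx=2,fy=2)); arm.get_image('scene')
for c in ('top','scene'):
  for n,z in dict(tub=.012,scale_plate=.06,left_door_pull=.134).items():
    for r in arm.tip_of(c,n)[:2]: print(n,c,round(r['conf'],2),np.round(at(c,r['location'],z),3))
r=arm.cut_out('top','tub')
for q in r[:1]:
  print(q['conf'],q['location'],q['pixels'].sum()); ys,xs=np.nonzero(q['pixels'])
  P=np.array([at('top',((y+.5)/384,(x+.5)/512),.072)[:2] for y,x in zip(ys,xs)]).astype(np.float32)
  print(cv2.minAreaRect(P*1000),P.min(0),P.max(0))
```

```text
scale_plate top 0.59 [0.559 0.386 0.06 ]
left_door_pull top 0.61 [ 0.578 -0.114  0.134]
tub scene 0.72 [0.591 0.003 0.012]
scale_plate scene 0.57 [0.561 0.389 0.06 ]
left_door_pull scene 0.68 [ 0.577 -0.116  0.134]
0.7 [0.4461, 0.525] 966
((584.35791015625, 8.098804473876953), (102.49046325683594, 70.62356567382812), 85.68902587890625) [ 0.5468828  -0.04333896] [0.61927086 0.05951093]
```

View pics/t2.png

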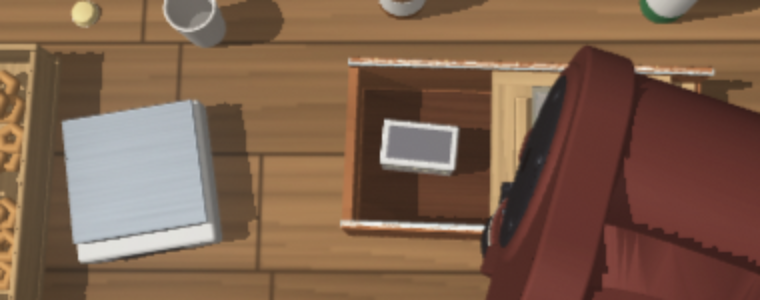

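The door is open about 0.17 m. The tub's lid is clear at crop px (420,143), which puts its centre near (0.590, 0.007) with a yaw of about -0.075; the scene camera agrees. Next I'll move above it with the fingers open across its 60 mm side.

Call:
{"op": "step_arm", "data": {"increments": [0.75,0.4,0,0,0,-0.15,1,0.75,0.4,0,0,0,-0.15,1,0.75,0.4,0,0,0,-0.15,1,0.75,0.45,0,0,0,0,1,0,0,-0.6,0,0,0,1,0,0,-0.6,0,0,0,1,0,0,0,0,0,0,1,0,0,0,0,0,0,1]}}

```text
clock: 6.75
ee_pos: [0.5897, 0.0052, 0.1721]
eef_rot: [0.733, 0.68, 0.0, 0.0]
contact_force: [1.4, -0.5, -0.2]
width: 1.002
gripper_force: 0.0
```

Call:
{"op": "step_arm", "data": {"increments": [0,0.04,-0.6,0,0,0,1,0,0,-0.6,0,0,0,1,0,0,-0.5,0,0,0,1,0,0,-0.4,0,0,0,1,0,0,-0.4,0,0,0,1,0,0,-0.25,0,0,0,1,0,0,-0.1,0,0,0,1,0,0,0,0,0,0,1]}}

```text
clock: 7.75
ee_pos: [0.5894, 0.0071, 0.0292]
eef_rot: [0.733, 0.68, 0.0, 0.0]
contact_force: [-0.3, -0.6, 0.6]
width: 1.002
gripper_force: 0.0
```

Call:
{"op": "step_arm", "data": {"increments": [0,0,0,0,0,0,0.6,0,0,0,0,0,0,0.5,0,0,0,0,0,0,0.4,0,0,0,0,0,0,0.4,0,0,0,0,0,0,0.4,0,0,0,0,0,0,0.4], "squeeze": 35}}

```text
clock: 8.5
ee_pos: [0.5895, 0.0071, 0.0296]
eef_rot: [0.733, 0.68, 0.0, 0.0]
contact_force: [-2.3, -1.0, 5.3]
width: 0.7
gripper_force: 38.6
```

Call:
{"op": "step_arm", "data": {"increments": [0,0,0.2,0,0,0,0.4,0,0,0.4,0,0,0,0.4,0,0,0.4,0,0,0,0.4,0,0,0.1,0,0,0,0.4,0,0,0,0,0,0,0.4]}}

```text
clock: 9.12
ee_pos: [0.5891, 0.0072, 0.0838]
eef_rot: [0.733, 0.68, 0.0, 0.0]
contact_force: [0.2, -0.1, -3.1]
width: 0.7
gripper_force: 38.6
```

Tub held: width 59.5 mm, load about 3 N. I'll raise it clear of the boards and carry it to the scale, turning about 13° to line up with the plate.

Call:
{"op": "step_arm", "data": {"increments": [0,0,0.5,0,0,0,0.4,0,0,0.7,0,0,0,0.4,0,0,0.5,0,0,0,0.4,0,0,0.2,0,0,0,0.4,0,0,0,0,0,0,0.4]}}

```text
clock: 9.75
ee_pos: [0.589, 0.0072, 0.1783]
eef_rot: [0.733, 0.68, -0.0, -0.0]
contact_force: [-0.7, -0.5, -2.4]
width: 0.7
gripper_force: 39.0
```

Call:
{"op": "step_arm", "data": {"increments": [0,0.3,0,0,0,0.1,0.4,-0.05,0.6,0,0,0,0.2,0.4,-0.05,0.8,0,0,0,0.2,0.4,-0.1,0.8,0,0,0,0.2,0.4,-0.1,0.8,0,0,0,0.2,0.4,-0.1,0.8,0,0,0,0.2,0.4,-0.1,0.8,0,0,0,0.2,0.4,-0.06,0.8,0,0,0,0.2,0.4]}}

```text
clock: 10.75
ee_pos: [0.5596, 0.2942, 0.1774]
eef_rot: [0.657, 0.754, -0.001, -0.001]
contact_force: [1.2, 0.1, -2.6]
width: 0.701
gripper_force: 39.0
```

Call:
{"op": "step_arm", "data": {"increments": [0,0.8,0,0,0,0.1,0.4,0,0.6,0,0,0,0,0.4,0,0.35,0,0,0,0,0.4,0,0.1,0,0,0,0,0.4,0,0,0,0,0,0,0.4]}}

```text
clock: 11.38
ee_pos: [0.5609, 0.3842, 0.1784]
eef_rot: [0.653, 0.758, -0.0, -0.0]
contact_force: [-0.9, -0.7, -2.6]
width: 0.703
gripper_force: 38.9
```

Run:
```python
from h import *
im=arm.get_image('scene'); cv2.imwrite('pics/s3.png',cv2.resize(im[80:340,230:512],None,fx=2,fy=2)); arm.get_image('top')
for c in ('top','scene'):
    for r in arm.tip_of(c,'tub')[:1]: print(c,r['conf'],at(c,r['location'],arm.get_obs()['ee_pos'][2]-.0176))
print(arm.get_obs()['contact_force'])
```

```text
top 0.64 [0.56372278 0.38507424 0.16129237]
scene 0.66 [0.56612645 0.38527558 0.16137615]
[-0.56080775 -0.36223719 -3.61469117]
```

View pics/s3.png

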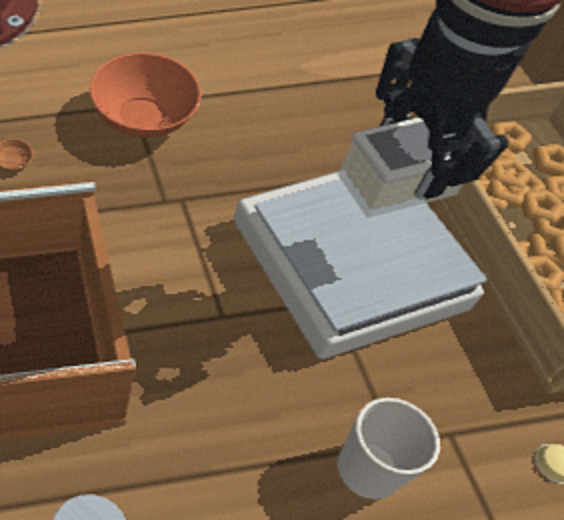

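The picture shows the tub upright in the fingers, at crop px (400,165), above the plate. Both cameras put it within 5 mm of the plate's centre. Lowering now, slowly at the end.

Call:
{"op": "step_arm", "data": {"increments": [0,0,-0.4,0,0,0,0.4,0,0,-0.6,0,0,0,0.4,0,0,-0.5,0,0,0,0.4,0,0,-0.2,0,0,0,0.4,0,0,-0.1,0,0,0,0.4,0,0,-0.06,0,0,0,0.4,0,0,0,0,0,0,0.4]}}

```text
clock: 12.45
ee_pos: [0.5614, 0.3848, 0.0864]
eef_rot: [0.653, 0.758, 0.0, 0.0]
contact_force: [-0.7, -0.3, -2.8]
width: 0.701
gripper_force: 38.9
```

Call:
{"op": "step_arm", "data": {"increments": [0,0,-0.04,0,0,0,0.4,0,0,-0.04,0,0,0,0.4,0,0,0,0,0,0,0.4]}}

```text
clock: 12.82
ee_pos: [0.5609, 0.3846, 0.0816]
eef_rot: [0.653, 0.758, -0.0, -0.0]
contact_force: [-0.4, -0.0, -2.7]
width: 0.698
gripper_force: 38.9
```

Call:
{"op": "step_arm", "data": {"increments": [0,0,-0.03,0,0,0,0.4,0,0,-0.03,0,0,0,0.4,0,0,0,0,0,0,0.4]}}

```text
clock: 13.2
ee_pos: [0.5609, 0.3846, 0.0786]
eef_rot: [0.653, 0.758, -0.0, -0.0]
contact_force: [0.4, -0.5, -2.6]
width: 0.696
gripper_force: 38.9
```

Call:
{"op": "step_arm", "data": {"increments": [0,0,-0.03,0,0,0,0.4,0,0,0,0,0,0,0.4]}}

```text
clock: 13.45
ee_pos: [0.5612, 0.3847, 0.0777]
eef_rot: [0.653, 0.758, 0.0, 0.0]
contact_force: [-1.7, -1.3, 1.3]
width: 0.704
gripper_force: 39.2
```

Contact: the load is off the hand. Releasing, then withdrawing upward.

Call:
{"op": "step_arm", "data": {"increments": [0,0,0,0,0,0,0.73,0,0,0,0,0,0,0.8,0,0,0,0,0,0,0.9,0,0,0,0,0,0,1,0,0,0,0,0,0,1]}}

```text
clock: 14.08
ee_pos: [0.5611, 0.3847, 0.0773]
eef_rot: [0.653, 0.758, -0.0, 0.0]
contact_force: [0.2, 0.9, 0.2]
width: 1.001
gripper_force: 0.0
```

Call:
{"op": "step_arm", "data": {"increments": [0,0,0.2,0,0,0,1,0,0,0.4,0,0,0,1,0,0,0.7,0,0,0,1,0,0,0.7,0,0,0,1,0,0,0.6,0,0,0,1,-0.8,0,0.2,0,0,0,1,-0.8,0,0,0,0,0,1,-0.8,0,0,0,0,0,1]}}

```text
clock: 15.08
ee_pos: [0.4401, 0.3847, 0.2183]
eef_rot: [0.653, 0.758, 0.001, 0.0]
contact_force: [-0.4, 0.2, -0.1]
width: 1.002
gripper_force: 0.0
```

Call:
{"op": "step_arm", "data": {"increments": [-0.6,-0.6,0,0,0,0,1,0,-0.8,0,0,0,0,1,0,0,0,0,0,0,1]}}

```text
clock: 15.45
ee_pos: [0.4108, 0.3131, 0.2185]
eef_rot: [0.653, 0.757, 0.0, 0.0]
contact_force: [1.1, -0.7, 0.3]
width: 0.995
gripper_force: 0.0
```

Run:
```python
from h import *
a=arm.get_image('scene'); b=arm.get_image('top'); cv2.imwrite('pics/f4.png',np.vstack([a[80:330],b[60:340]]))
for c in ('top','scene'):
  for n,z in dict(tub=.06,scale_plate=.06).items():
    for r in arm.tip_of(c,n)[:1]: print(n,c,r['conf'],at(c,r['location'],z))
o=arm.get_obs(); print(o['clock'],o['contact_force'])
```

```text
tub top 0.92 [0.55941126 0.3823442  0.06      ]
scale_plate top 0.74 [0.55667645 0.38869583 0.06      ]
tub scene 0.86 [0.55728927 0.39064935 0.06      ]
scale_plate scene 0.88 [0.56317914 0.38417655 0.06      ]
15.75 [ 0.46639471 -0.67895026  0.11698336]
```

View pics/f4.png

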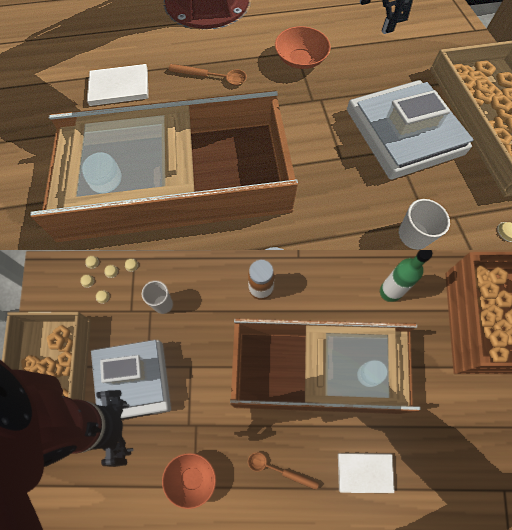

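The tub stands upright in the middle of the plate: both networks agree to about 6 mm, at top picture px (120,368). The tin is in its half at px (372,373), and the robot is clear of everything. Handing in.

```bash
python3 -c "from plant import arm; print(arm.sign_off())"
```

```text
the job is handed in; nothing more can be done
None
```

The job is handed in, and no verdict came back: the left door is slid about 0.17 m aside over the right one, the tub stands upright within about 1 cm of the middle of the scale plate, and the tin is still in its half of the case; it took about 16 s of the 64 s.

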